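# Load the last hub and hold up the carrier

### The job

Set the last finished hub (the one with the yellow bushing standing on the bench) upright and flat on the floor of the free compartment of the blue carrier while the carrier stands on the bench, without dropping it, and let go of it. Then lift the loaded carrier by its black handle grip, about 10 cm clear of the bench, keeping it level, and finish holding it there in the air, steady and level, with all four hubs standing in it and ready to be handed over. Leave the orange-bushing reject, the bare disc and the pliers where they are.

Things in the scene. Friction and masses are not known exactly. Their poses are not given: they have to be found in the camera images.
- carrier: Blue tray, 280 (its x) by 240 mm, floor 5 mm thick; rim and two cross dividers 20 mm tall, 5 mm thick make four 132 x 112 mm compartments. Fixed handle along its y over the middle, top at 143 mm, on 34 mm wide uprights at both y ends (gusset feet 40 mm either side). About 0.46 kg empty; full, it balances about the grip's middle. Origin: centre of the underside, z up; yaw -35 to 125 deg
- carrier_grip: Black grip sleeve on the carrier's handle bar, fixed to the carrier: 24 mm wide (carrier x), 130 mm long (carrier y), 26 mm tall; origin at its centre, 130 mm above the carrier's underside; axes as the carrier's. Take it across its 24 mm width, at its middle, from above
- free_place (a point): Centre of the empty compartment of the carrier, on its floor (5 mm above the carrier's underside), 69 mm in x and 59 mm in y from the carrier's centre (carrier frame: -x, -y)
- last_hub: The last finished hub, on the bench: black disc, 72 mm across, 16 mm thick, with a hollow yellow bushing up from its middle, 30 mm across, 34 mm (lugs 37) above 38 mm height; 48 mm tall in all, 85 g; origin at the centre of the underside, z up. The only yellow hub outside the carrier (the grey bin of bushings is scenery). Take it by the bushing from above, fingertips just clear of the disc
- loaded1: Finished hub already standing in the carrier (compartment at carrier +x, -y): as last_hub
- loaded2: Finished hub already standing in the carrier (compartment at carrier +x, +y): as last_hub
- loaded3: Finished hub already standing in the carrier (compartment at carrier -x, +y): as last_hub
- reject: Rejected hub on the bench, to be left alone: black disc, 72 mm across, 16 mm thick, with a hollow orange bushing up from its middle, 30 mm across, 34 mm (lugs 37) above 38 mm height; 48 mm tall in all, 85 g; origin at the centre of the underside, z up
- bare_disc: Black disc without a bushing on the bench, 72 mm across, 16 mm thick, to be left alone; origin at the centre of its underside
- pliers: Red-handled pliers lying on the bench, 172 mm long, 68 mm wide, 16 mm thick, to be left alone; origin near the pivot on the bench, x towards the jaws
Not all that is in view belongs to the job. Leave any green or turquoise look-alike of the last_hub alone. Leave any purple look-alike of the loaded1 alone.

How it is judged:
On the way:
1. the last hub stands upright and flat in the free compartment, let go and at rest, with the carrier on the bench (horizontal distance between last_hub and free_place below 0.04 m and z of last_hub in the frame of carrier between 0.001 and 0.01 m and angle between the z axis of last_hub and the z axis of carrier, either way round below 0.06 rad and angle between last_hub's own z axis and vertical below 0.12 rad and contact force between the fingers and last_hub below 0.1 N and linear speed of last_hub below 0.03 m/s and height (world z) of carrier below 0.01 m and angle between carrier's own z axis and vertical below 0.05 rad), for 0.2 s.
At the end, for the whole second after the job is handed in: Fingers hold the carrier by its grip, underside 50-200 mm up, within 0.10 rad of level, under 0.03 m/s and 0.15 rad/s, on nothing else; all four hubs stand flat in it, the last within 40 mm of the free place's centre, untouched by the fingers; reject, bare disc, pliers within 30 mm of their starts (height (world z) of carrier between 0.05 and 0.2 m and angle between carrier's own z axis and vertical below 0.1 rad and linear speed of carrier below 0.03 m/s and angular speed of carrier below 0.15 rad/s and contact force between the fingers and carrier_grip above 2 N and contact force between carrier and reject below 0.1 N and contact force between carrier and bare_disc below 0.1 N and contact force between carrier and pliers below 0.1 N and horizontal distance between last_hub and free_place below 0.04 m and z of last_hub in the frame of carrier between 0.001 and 0.01 m and angle between the z axis of last_hub and the z axis of carrier, either way round below 0.06 rad and angle between each of last_hub, loaded1, loaded2, loaded3's own z axis and vertical below 0.12 rad and horizontal distance between each of loaded1, loaded2, loaded3 and carrier below 0.14 m and z of loaded1 in the frame of carrier between 0.001 and 0.01 m and z of loaded2 in the frame of carrier between 0.001 and 0.01 m and z of loaded3 in the frame of carrier between 0.001 and 0.01 m and contact force between the fingers and loaded1 below 0.1 N and contact force between the fingers and loaded2 below 0.1 N and contact force between the fingers and loaded3 below 0.1 N and contact force between the fingers and last_hub below 0.1 N and distance of each of reject, bare_disc, pliers from where it was at the start of the episode below 0.03 m); the arm keeps its last pose, push and grip.
It fails at once if the reject, the bare disc or the pliers moved more than 30 mm (distance of any of reject, bare_disc, pliers from where it was at the start of the episode above 0.03 m).
It fails at once if a finished hub is tipped over (more than 0.6 rad) (angle between any of loaded1, loaded2, loaded3, last_hub's own z axis and vertical above 0.6 rad).
It fails at once if the last hub is dropped (falls free at over 0.6 m/s, more than about 18 mm) (contact force between the fingers and last_hub below 0.1 N and linear speed of last_hub above 0.6 m/s and height (world z) of carrier below 0.03 m).
It fails at once if the carrier is tilted more than 0.25 rad (angle between carrier's own z axis and vertical above 0.25 rad).
It also fails if it takes over 51 s, if anything falls off the work surface, if the arm or the gripper's body presses on something with over 40 N, if the wrist force passes 120 N, or if a joint passes its speed limit or range.

### The arm

A 6-joint arm with a two-finger parallel gripper is mounted at the origin on the work surface. World frame = base frame: x ahead of the robot, y to its left, z up, the work surface at z = 0. Lengths are in m, angles in rad, forces in N, time in s.
With the tool pointing down it reaches from about 0.25 to 0.725 m from the base axis. Payload 4 kg.
Tool frame: the origin (TCP) lies on the centre line of the jaws, within the pads' length; the fingertips stand 22 mm ahead of it and the grasp point (between the pads) lies 3 mm ahead of it (bot.tip_reach is the distance from the TCP to the fingertips, in m); z points along the fingers, y is the line along which they close (so a half turn about z gives the same grasp; the last joint's range is limited). The gripper opens to 85 mm and grips with 20 to 120 N. Pads are 22 mm wide; open, the fingers measure 114 mm over their backs; the gripper's body (76 mm by 85 mm) begins 54 mm behind the grasp point. The pads swing forward as they close: fully open they stand 13 mm farther back than shut.
Start: joints at [1.287, 0.241, 0.005, 1.335, 0, 1.571], TCP at [0.14, 0.48, 0.253] pointing down, gripper open.
Joint ranges: [-2.72, 2.72], [-1.05, 1.87], [-1.09, 1.28], [-1.99, 2.15], [-1.42, 1.44], [-3.14, 3.14]. Speed limits (rad/s): [2.79, 2.79, 3.14, 3.14, 3.14, 3.14].

### API

Orientations are given as a unit quaternion [x, y, z, w].
In Python, from workcell import bot gives the robot as it stands. The module is installed in compiled form; this text tells all that it offers.
- The arm moves only by the tool apply_moves, never from a script. Its argument "commands" is a list of rows, each a list of 4 numbers: the shift along the tool's x, y, z scaled (see below), then the turn about the tool's z scaled (see below). In form: [[tx, ty, tz, roll], ...]. A call has exactly 5 rows; each row shifts and turns the commanded pose from where the row before left it, along the tool's axes as they then stand; what a row does not reach is not made up. The controller multiplies each number of a shift by 20 mm and each number of a turn by 60 degrees. A row lasts 1/12 s, in which the tool goes at most 41.7 mm and 7.16 degrees, less where a joint would pass 70% of its speed; a pose out of reach is approached as far as the arm can. A call with a number of a shift or a turn outside -1 to 1 is refused whole. A call with a gripper value outside its range is refused whole. "claw" is the closure, from 0 (fully open) to 1 (shut), set as the call begins (left out, the last holds). The fingers move at their own pace and stop on an object; the grip force is fixed at half the most. Time passes only in rows, so rows that do not move let the fingers close, or fill a call up. It gives the time, the measured TCP pose, the force, the opening and the grip force at its end, in the units of the state.
- bot.get_obs(): the state, without advancing time (a new reading comes with each control period).
- bot.camera(name): name is "scene" or "top"; returns a dict with "image" (420x560x3 uint8, blue, green, red), "camera_matrix" (3x3 intrinsics, pixels), "R" (3x3) and "t" (3): a world point X has camera coordinates R X + t. Camera axes: x right, y down, z forward; pixel columns grow to the right and rows downward; lengths in m; the calibration is good to about 2 mm. A picture is of the moment at which its call begins. There is no depth.
- bot.job_done(): hands the job in; it is judged then, once.
The state is a dict: "clock": time; "joint_pos": joint angles; "joint_vel": joint speeds; "tau": joint torques, N m; "eef_pos": TCP position; "tool_rot": TCP orientation; "ft_force": force on the tool from outside, world axes, zero at the start; "ft_torque": the same for the moment, N m; "grip_width": finger opening in m; "grasp_force": force on a finger pad.
Only numpy, scipy, OpenCV 4.12 (cv2) and the standard library are available. Lean on these libraries where they do the work, as an engineer would, in place of code of your own. Each camera call takes 0.05 s, during which the arm holds its last target. There are 200 camera calls.

## Working session

There is one attempt and no reset: what is moved stays moved. The work goes in short steps, Python scripts to look and compute and a tool call to move; the robot and the scene stay as the last step left them, time stands still between calls to the robot, and variables do not carry over. Pictures are saved under pics/ and viewed, at most 10 in all, crops included, and the job is handed in when it is done.

Besides the shell and the picture viewer there is one more tool, called by a JSON object that holds its "api" and its "payload". apply_moves: Moves the arm, as the interface text tells. Shifts and turns lie within -1 to 1; 1 stands for 20 mm of shift or 60 degrees of turn. Its arguments: {"type":"object","properties":{"commands":{"type":"array","items":{"type":"array","items":{"type":"number","minimum":-1,"maximum":1}}},"claw":{"type":"number"}},"required":["commands"]}

```bash
mkdir -p pics
cat > h.py <<'E'
import numpy as np, cv2
from workcell import bot
def cam(n):
    c=bot.camera(n); return c['image'],np.array(c['camera_matrix']),np.array(c['R']),np.array(c['t'])
def back(u,v,K,R,t,z):
    d=R.T@np.linalg.inv(K)@np.array([u,v,1.]); o=-R.T@t
    return o+d*(z-o[2])/d[2]
def proj(X,K,R,t):
    p=K@(R@np.array(X,float)+t); return p[:2]/p[2]
E
python3 - <<'E'
from h import *
for n in ('top','scene'):
    i,K,R,t=cam(n); cv2.imwrite(f'pics/{n}0.png',i); np.savez(f'{n}0.npz',i=i,K=K,R=R,t=t); print(n,-R.T@t,R[2],K[0,0])
o=bot.get_obs(); print(o['eef_pos'],o['tool_rot'],o['grip_width'],o['clock'])
E
```

```text
top [0.47053493 0.02299036 1.06974336] [ 0.0739767   0.01191226 -0.99718882] 412.96730309468376
scene [ 1.19488731 -0.61612398  0.97160746] [-0.52574588  0.50038168 -0.6879022 ] 443.34571267967306
[0.13984663 0.47948058 0.25248161] [ 1.41432375e-01  9.89947445e-01 -9.59289788e-04 -1.38103346e-04] 0.0854140885151213 0.1
```

View pics/top0.png

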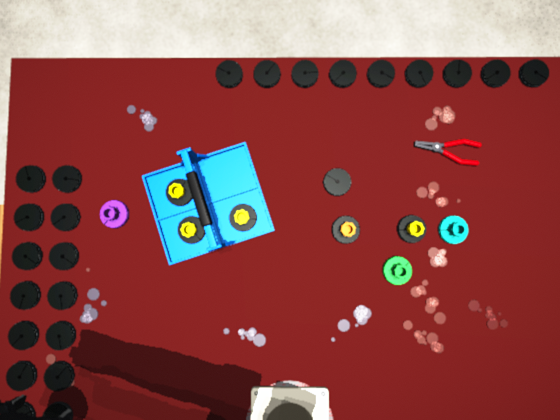

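View pics/scene0.png

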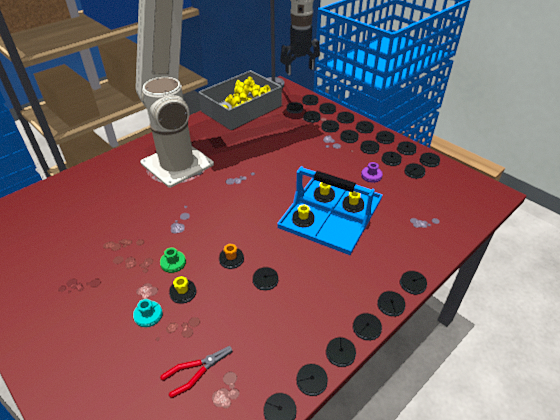

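Candidates for last_hub in top view are (413,229) yellow on black, (347,230) orange reject, (455,229) turquoise, (398,270) green and (113,213) purple. Only (413,229) is a yellow bushing on a black disc outside the carrier. The empty compartment is at about (240,170). I'll fit poses and confirm with a crop.

```bash
cat > fit.py <<'E'
from h import *
from scipy.optimize import minimize
S=4
def hull(img,P,c):
    K,R,t=c['K'],c['R'],c['t']
    q=np.array([proj(p,K,R,t) for p in P]); 
    cv2.fillConvexPoly(img,cv2.convexHull(np.round((q+.5)*S*16-8).astype(np.int32)),1,shift=4)
def box(x0,x1,y0,y1,z0,z1): return [(x,y,z) for x in(x0,x1) for y in(y0,y1) for z in(z0,z1)]
def cyl(r,z0,z1): return [(r*np.cos(a),r*np.sin(a),z) for a in np.linspace(0,6.28,32) for z in(z0,z1)]
CAR=[box(-.14,.14,-.12,.12,0,.02),box(-.017,.017,-.12,-.114,0,.143),box(-.017,.017,.114,.12,0,.143),box(-.012,.012,-.12,.12,.117,.143)]
BUSH=[cyl(.015,.016,.048),cyl(.017,.038,.048)]
def place(p,P):
    c,s=np.cos(p[2]),np.sin(p[2]); return [(p[0]+c*x-s*y,p[1]+s*x+c*y,z+(p[3] if len(p)>3 else 0)) for x,y,z in P]
def fit(parts,obs,p0,n,step):
    def cost(q):
        p=np.array(p0,float); p[:n]=q; e=0
        for m,c in obs:
            im=np.zeros((420*S,560*S),np.uint8)
            for P in parts: hull(im,place(p,P),c)
            m4=cv2.resize(m.astype(np.uint8),None,fx=S,fy=S,interpolation=cv2.INTER_NEAREST)
            e+=1-(im&m4).sum()/max(1,(im|m4).sum())
        return e/len(obs)
    x0=np.array(p0[:n],float); sim=np.vstack([x0]+[x0+np.eye(n)[i]*step[i] for i in range(n)])
    r=minimize(cost,x0,method='Nelder-Mead',options=dict(initial_simplex=sim,xatol=2e-4,fatol=1e-4,maxiter=120)); return r.x,r.fun
def hsv(i,h0,h1,roi,smin=120,vmin=60):
    m=cv2.inRange(cv2.cvtColor(i,cv2.COLOR_BGR2HSV),(h0,smin,vmin),(h1,255,255)); z=np.zeros_like(m); u0,v0,u1,v1=roi; z[v0:v1,u0:u1]=m[v0:v1,u0:u1]; return z
def fill(m):
    m=cv2.morphologyEx(m,cv2.MORPH_CLOSE,np.ones((5,5),np.uint8))
    cs,_=cv2.findContours(m,cv2.RETR_EXTERNAL,cv2.CHAIN_APPROX_NONE); z=np.zeros_like(m); cv2.drawContours(z,[max(cs,key=cv2.contourArea)],-1,1,-1); return z
E
cat > m1.py <<'E'
from fit import *
T=np.load('top0.npz'); C=np.load('scene0.npz')
mt=fill(hsv(T['i'],95,125,(120,125,300,285))); ms=fill(hsv(C['i'],95,125,(265,155,400,260)))
p0=[*back(208,205,T['K'],T['R'],T['t'],.02)[:2],np.radians(107)]
for nm,o in (('both',[(mt,T),(ms,C)]),('top',[(mt,T)]),('scene',[(ms,C)])):
    x,f=fit(CAR,o,p0,3,[.01,.01,.05]); print('carrier',nm,x.round(4),np.degrees(x[2]).round(1),round(f,3))
    if nm=='both': car=x
yt=fill(hsv(T['i'],20,35,(395,215,432,245)));ys=fill(hsv(C['i'],20,35,(165,270,200,300)))
h0=[*back(415,229,T['K'],T['R'],T['t'],.04)[:2],0]
for nm,o in (('both',[(yt,T),(ys,C)]),('top',[(yt,T)]),('scene',[(ys,C)])):
    x,f=fit(BUSH,o,h0,2,[.006,.006]); print('hub',nm,x.round(4),round(f,3))
    if nm=='both': hub=x
fp=np.array(place(car,[(-.069,-.059,.005)])[0]); print('free',fp,'tip_reach',bot.tip_reach)
# check with other points: bare disc, reject
ims=[]
for c,rois in ((T,((120,125,300,275),(330,190,480,315))),(C,((250,140,410,273),(120,220,280,353)))):
    i=c['i'].copy(); i=cv2.resize(i,None,fx=2.5,fy=2.5,interpolation=cv2.INTER_CUBIC)
    def pt(X): return tuple(int(v) for v in (proj(X,c['K'],c['R'],c['t'])+.5)*2.5)
    for P in CAR[:1]+CAR[3:]:
        for q in place(car,P): cv2.circle(i,pt(q),3,(0,255,255),-1)
    cv2.circle(i,pt(fp),4,(255,255,255),-1)
    for r,z in((.036,0.016),(.017,.048)):
        for q in place([hub[0],hub[1],0],cyl(r,z,z)): cv2.circle(i,pt(q),1,(255,255,255),-1)
    for u0,v0,u1,v1 in rois: ims.append(cv2.resize(i[int(v0*2.5):int(v1*2.5),int(u0*2.5):int(u1*2.5)],(400,300)))
cv2.imwrite('pics/chk.png',np.vstack([np.hstack(ims[:2]),np.hstack(ims[2:])]))
E
python3 m1.py
```

```text
carrier both [0.5572 0.2115 1.8925] 108.4 0.224
carrier top [0.5574 0.2115 1.8918] 108.4 0.214
carrier scene [0.5568 0.2108 1.8939] 108.5 0.233
hub both [ 0.4922 -0.3115] 0.13
hub top [ 0.4919 -0.3116] 0.145
hub scene [ 0.4925 -0.3112] 0.11
free [0.63494767 0.1646511  0.005     ] tip_reach 0.022
```

View pics/chk.png

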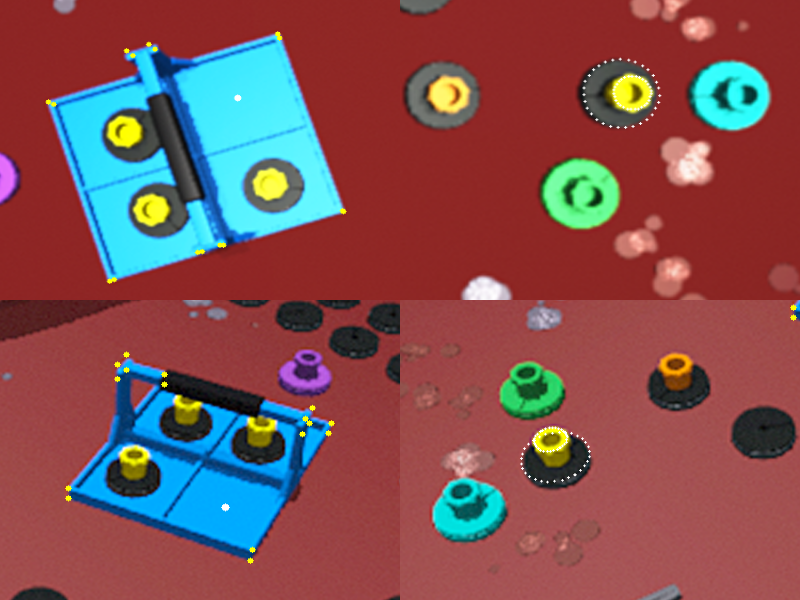

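The crop shows the yellow hub at the fitted outline, and the carrier's rim and handle match its fit (the views agree within 1 mm, sizes and reach are plausible). Next I roll the wrist so the jaws close along carrier y (18.4°).

{"api": "apply_moves", "payload": {"commands": [[0, 0, 0, 0.115], [0, 0, 0, 0.115], [0, 0, 0, 0.115], [0, 0, 0, 0.115], [0, 0, 0, 0.115]], "claw": 0}}

```text
clock: 0.52
eef_pos: [0.1399, 0.4796, 0.2527]
tool_rot: [0.431, 0.902, -0.001, 0.0]
ft_force: [-0.0, -0.1, -0.2]
grip_width: 0.0857
grasp_force: 0.0
```

{"api": "apply_moves", "payload": {"commands": [[0, 0, 0, 0.115], [0, 0, 0, 0.115], [0, 0, 0, 0.115], [0, 0, 0, 0], [0, 0, 0, 0]]}}

```text
clock: 0.93
eef_pos: [0.1399, 0.4798, 0.2529]
tool_rot: [0.583, 0.813, -0.0, 0.0]
ft_force: [-0.2, -0.0, 0.3]
grip_width: 0.086
grasp_force: 0.0
```

{"api": "apply_moves", "payload": {"commands": [[-0.95, 0.09, 0, 0], [-0.95, 0.09, 0, 0], [-0.95, 0.09, 0, 0], [-0.95, 0.09, 0, 0], [-0.95, 0.09, 0, 0]]}}

```text
clock: 1.35
eef_pos: [0.1789, 0.3919, 0.2531]
tool_rot: [0.583, 0.813, -0.0, 0.0]
ft_force: [0.9, -0.0, 0.3]
grip_width: 0.0851
grasp_force: 0.0
```

```bash
cat > d.py <<'E'
import sys
from h import *
from scipy.spatial.transform import Rotation as Ro
o=bot.get_obs(); R=Ro.from_quat(o['tool_rot']).as_matrix(); a=[float(v) for v in sys.argv[1:5]]
p=np.array(o['eef_pos']); d=R.T@(np.array(a[:3])-p)
ang=np.degrees(np.arctan2(R[1,1],R[0,1]))
print('pos',p.round(4),'ang',ang.round(2),'tilt',np.degrees(np.arccos(-R[2,2])).round(2),'j6',round(o['joint_pos'][5],3),'w',round(o['grip_width'],4),'F',np.round(o['ft_force'],1),'gf',round(o['grasp_force'],1),'t',round(o['clock'],2))
print('units tool xyz',(d/.02).round(2),'roll units',round(-(a[3]-ang)/60,3))
E
python3 d.py 0.492 -0.3115 0.15 18.4
```

```text
pos [0.1789 0.3919 0.2531] ang 18.73 tilt 0.03 j6 2.386 w 0.0851 F [ 0.9 -0.   0.3] gf 0.0 t 1.35
units tool xyz [-38.33   3.53   5.17] roll units 0.006
```

{"api": "apply_moves", "payload": {"commands": [[-0.95, 0.09, 0, 0], [-0.95, 0.09, 0, 0], [-0.95, 0.09, 0, 0], [-0.95, 0.09, 0, 0], [-0.95, 0.09, 0, 0]]}}

```text
clock: 1.77
eef_pos: [0.2177, 0.3046, 0.2532]
tool_rot: [0.583, 0.813, -0.0, 0.0]
ft_force: [-0.1, 0.0, 0.1]
grip_width: 0.0855
grasp_force: 0.0
```

{"api": "apply_moves", "payload": {"commands": [[-0.95, 0.09, 0, 0], [-0.95, 0.09, 0, 0], [-0.95, 0.09, 0, 0], [-0.95, 0.09, 0, 0], [-0.95, 0.09, 0, 0]]}}

```text
clock: 2.18
eef_pos: [0.2563, 0.2174, 0.2533]
tool_rot: [0.583, 0.813, 0.0, 0.0]
ft_force: [0.8, 0.0, 0.4]
grip_width: 0.0856
grasp_force: 0.0
```

{"api": "apply_moves", "payload": {"commands": [[-0.95, 0.09, 0, 0], [-0.95, 0.09, 0, 0], [-0.95, 0.09, 0, 0], [-0.95, 0.09, 0, 0], [-0.95, 0.09, 0, 0]]}}

```text
clock: 2.6
eef_pos: [0.2951, 0.1302, 0.2533]
tool_rot: [0.583, 0.813, 0.0, 0.0]
ft_force: [-0.0, -0.5, 0.1]
grip_width: 0.0857
grasp_force: 0.0
```

{"api": "apply_moves", "payload": {"commands": [[-0.95, 0.09, 0, 0], [-0.95, 0.09, 0, 0], [-0.95, 0.09, 0, 0], [-0.95, 0.09, 0, 0], [-0.95, 0.09, 0, 0]]}}

```text
clock: 3.02
eef_pos: [0.3338, 0.043, 0.2533]
tool_rot: [0.583, 0.813, 0.0, 0.0]
ft_force: [-0.1, -0.5, -0.6]
grip_width: 0.0855
grasp_force: 0.0
```

{"api": "apply_moves", "payload": {"commands": [[-0.95, 0.09, 0, 0], [-0.95, 0.09, 0, 0], [-0.95, 0.09, 0, 0], [-0.95, 0.09, 0, 0], [-0.95, 0.09, 0, 0]]}}

```text
clock: 3.43
eef_pos: [0.3726, -0.0442, 0.2533]
tool_rot: [0.583, 0.813, 0.0, -0.0]
ft_force: [0.3, 0.3, 0.8]
grip_width: 0.0855
grasp_force: 0.0
```

{"api": "apply_moves", "payload": {"commands": [[-0.95, 0.09, 0, 0], [-0.95, 0.09, 0, 0], [-0.95, 0.09, 0, 0], [-0.95, 0.09, 0, 0], [-0.95, 0.09, 0, 0]]}}

```text
clock: 3.85
eef_pos: [0.4113, -0.1314, 0.2532]
tool_rot: [0.583, 0.813, 0.0, -0.0]
ft_force: [-0.4, 0.2, 0.8]
grip_width: 0.0854
grasp_force: 0.0
```

{"api": "apply_moves", "payload": {"commands": [[-0.95, 0.09, 0.2, 0], [-0.95, 0.09, 0.2, 0], [-0.95, 0.09, 0.2, 0], [-0.95, 0.09, 0.2, 0], [-0.95, 0.09, 0.2, 0]]}}

```text
clock: 4.27
eef_pos: [0.4501, -0.2185, 0.2329]
tool_rot: [0.583, 0.813, -0.0, -0.0]
ft_force: [0.6, -0.3, -0.4]
grip_width: 0.0853
grasp_force: 0.0
```

{"api": "apply_moves", "payload": {"commands": [[-0.5, 0.09, 0.8, 0], [-0.3, 0.09, 0.8, 0], [0, 0.09, 0.8, 0], [0, 0.09, 0.8, 0], [0, 0, 0, 0]]}}

```text
clock: 4.68
eef_pos: [0.4599, -0.2296, 0.1658]
tool_rot: [0.583, 0.812, -0.0, -0.003]
ft_force: [-1.3, 0.6, -0.8]
grip_width: 0.0851
grasp_force: 0.0
```

```bash
python3 d.py 0.492 -0.3115 0.15 18.4
```

```text
pos [ 0.4599 -0.2296  0.1658] ang 18.68 tilt 0.39 j6 0.782 w 0.0851 F [-1.3  0.6 -0.8] gf 0.0 t 4.68
units tool xyz [-4.4   0.21  0.77] roll units 0.005
```

{"api": "apply_moves", "payload": {"commands": [[-0.9, 0.05, 0.2, 0.005], [-0.9, 0.05, 0.2, 0], [-0.9, 0.05, 0.2, 0], [-0.9, 0.05, 0.2, 0], [-0.8, 0, 0, 0]]}}

```text
clock: 5.1
eef_pos: [0.4935, -0.3136, 0.1534]
tool_rot: [0.585, 0.811, -0.0, -0.0]
ft_force: [0.6, 0.5, 0.3]
grip_width: 0.0854
grasp_force: 0.0
```

{"api": "apply_moves", "payload": {"commands": [[0, 0, 0, 0], [0, 0, 0, 0], [0, 0, 0, 0], [0, 0, 0, 0], [0, 0, 0, 0]]}}

```text
clock: 5.52
eef_pos: [0.4931, -0.312, 0.1537]
tool_rot: [0.586, 0.811, 0.0, 0.0]
ft_force: [0.3, 0.4, 0.9]
grip_width: 0.0855
grasp_force: 0.0
```

```bash
python3 d.py 0.492 -0.3115 0.042 18.4
```

```text
pos [ 0.4931 -0.312   0.1537] ang 18.31 tilt 0.01 j6 0.687 w 0.0855 F [0.3 0.4 0.9] gf 0.0 t 5.52
units tool xyz [ 0.04 -0.05  5.59] roll units -0.002
```

{"api": "apply_moves", "payload": {"commands": [[0.04, -0.05, 1, 0], [0, 0, 1, 0], [0, 0, 1, 0], [0, 0, 0.9, 0], [0, 0, 0.7, 0]]}}

```text
clock: 5.93
eef_pos: [0.4914, -0.3113, 0.0601]
tool_rot: [0.586, 0.811, -0.0, -0.001]
ft_force: [-0.0, 0.4, -0.2]
grip_width: 0.0853
grasp_force: 0.0
```

{"api": "apply_moves", "payload": {"commands": [[0, 0, 0.5, 0], [0, 0, 0.3, 0], [0, 0, 0.2, 0], [0, 0, 0, 0], [0, 0, 0, 0]]}}

```text
clock: 6.35
eef_pos: [0.4925, -0.3126, 0.042]
tool_rot: [0.586, 0.81, 0.0, 0.001]
ft_force: [1.0, 1.0, -0.2]
grip_width: 0.0855
grasp_force: 0.0
```

```bash
python3 d.py 0.492 -0.3115 0.0405 18.4
python3 - <<'E'
from h import *
a=cam('top'); b=cam('scene')
f=lambda i,r:cv2.resize(i[r[1]:r[3],r[0]:r[2]],(400,300),interpolation=cv2.INTER_CUBIC)
cv2.imwrite('pics/g1.png',np.hstack([f(a[0],(360,180,480,270)),f(b[0],(120,220,240,310))]))
E
```

```text
pos [ 0.4925 -0.3126  0.042 ] ang 18.25 tilt 0.06 j6 0.687 w 0.0855 F [ 1.   1.  -0.2] gf 0.0 t 6.35
units tool xyz [ 0.06 -0.01  0.07] roll units -0.003
```

View pics/g1.png

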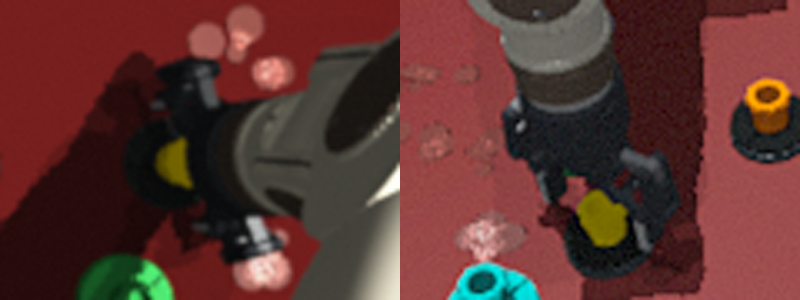

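The fingers straddle the yellow bushing with neighbours clear. Closing the gripper.

{"api": "apply_moves", "payload": {"commands": [[0, 0, 0, 0], [0, 0, 0, 0], [0, 0, 0, 0], [0, 0, 0, 0], [0, 0, 0, 0]], "claw": 1}}

```text
clock: 6.87
eef_pos: [0.4924, -0.3126, 0.0418]
tool_rot: [0.586, 0.81, 0.0, 0.0]
ft_force: [0.3, -0.1, 0.2]
grip_width: 0.0318
grasp_force: 59.3
```

{"api": "apply_moves", "payload": {"commands": [[0, 0, 0, 0], [0, 0, 0, 0], [0, 0, 0, 0], [0, 0, 0, 0], [0, 0, 0, 0]]}}

```text
clock: 7.28
eef_pos: [0.4924, -0.3126, 0.0418]
tool_rot: [0.586, 0.81, 0.0, 0.0]
ft_force: [0.1, 0.5, 4.6]
grip_width: 0.0326
grasp_force: 59.2
```

{"api": "apply_moves", "payload": {"commands": [[0, 0, 0, 0], [0, 0, 0, 0], [0, 0, 0, 0], [0, 0, 0, 0], [0, 0, 0, 0]]}}

```text
clock: 7.7
eef_pos: [0.4924, -0.3126, 0.0418]
tool_rot: [0.586, 0.81, 0.0, 0.0]
ft_force: [-0.0, 0.8, 6.0]
grip_width: 0.032
grasp_force: 59.2
```

{"api": "apply_moves", "payload": {"commands": [[0, 0, -0.2, 0], [0, 0, -0.4, 0], [0, 0, -0.7, 0], [0, 0, -1, 0], [0, 0, -1, 0]]}}

```text
clock: 8.12
eef_pos: [0.4911, -0.3118, 0.1072]
tool_rot: [0.586, 0.81, -0.0, -0.001]
ft_force: [0.3, 0.1, -0.6]
grip_width: 0.0319
grasp_force: 59.4
```

{"api": "apply_moves", "payload": {"commands": [[0, 0, -1, 0], [0, 0, -0.6, 0], [0, 0, -0.3, 0], [0, 0, 0, 0], [0, 0, 0, 0]]}}

```text
clock: 8.53
eef_pos: [0.4918, -0.3122, 0.1449]
tool_rot: [0.586, 0.81, -0.0, -0.0]
ft_force: [0.3, 0.6, -1.0]
grip_width: 0.0316
grasp_force: 59.4
```

```bash
python3 - <<'E'
from fit import *
print(place([.5572,.2115,1.8925],[(-.077,-.060,0),(0,0,0)]))
E
python3 d.py 0.638 0.1573 0.15 18.4
```

```text
[(np.float64(0.6384680006790242), np.float64(0.1574212420109879), 0), (np.float64(0.5572), np.float64(0.2115), 0)]
pos [ 0.4918 -0.3122  0.1449] ang 18.24 tilt 0.04 j6 0.687 w 0.0316 F [ 0.3  0.6 -1. ] gf 59.4 t 8.53
units tool xyz [20.01 14.29 -0.25] roll units -0.003
```

{"api": "apply_moves", "payload": {"commands": [[0.4, 0.29, 0, 0], [0.7, 0.5, 0, 0], [0.9, 0.64, 0, 0], [0.9, 0.64, 0, 0], [0.9, 0.64, 0, 0]]}}

```text
clock: 8.95
eef_pos: [0.5191, -0.2214, 0.1437]
tool_rot: [0.586, 0.81, -0.0, -0.002]
ft_force: [-0.3, -0.1, -1.7]
grip_width: 0.0321
grasp_force: 59.4
```

{"api": "apply_moves", "payload": {"commands": [[0.9, 0.64, 0, 0], [0.9, 0.64, 0, 0], [0.9, 0.64, 0, 0], [0.9, 0.64, 0, 0], [0.9, 0.64, 0, 0]]}}

```text
clock: 9.37
eef_pos: [0.5516, -0.1157, 0.1438]
tool_rot: [0.586, 0.81, -0.0, -0.001]
ft_force: [1.1, -0.7, -1.1]
grip_width: 0.0319
grasp_force: 59.4
```

{"api": "apply_moves", "payload": {"commands": [[0.9, 0.64, 0, 0], [0.9, 0.64, 0, 0], [0.9, 0.64, 0, 0], [0.9, 0.64, 0, 0], [0.9, 0.64, 0, 0]]}}

```text
clock: 9.78
eef_pos: [0.5841, -0.0103, 0.1437]
tool_rot: [0.586, 0.81, -0.001, -0.001]
ft_force: [0.3, 0.4, -0.8]
grip_width: 0.0322
grasp_force: 59.4
```

{"api": "apply_moves", "payload": {"commands": [[0.9, 0.64, 0, 0], [0.9, 0.64, 0, 0], [0.9, 0.64, 0, 0], [0.9, 0.64, 0, 0], [0.9, 0.64, 0, 0]]}}

```text
clock: 10.2
eef_pos: [0.6166, 0.095, 0.1436]
tool_rot: [0.586, 0.81, -0.001, -0.001]
ft_force: [0.8, -0.8, -0.8]
grip_width: 0.0318
grasp_force: 59.4
```

{"api": "apply_moves", "payload": {"commands": [[0.9, 0.64, 0, 0], [0.7, 0.5, 0, 0], [0.4, 0.29, 0, 0], [0.2, 0.15, 0, 0], [0, 0, 0, 0]]}}

```text
clock: 10.62
eef_pos: [0.6333, 0.146, 0.1442]
tool_rot: [0.585, 0.811, -0.001, -0.001]
ft_force: [-0.7, 0.1, -1.8]
grip_width: 0.032
grasp_force: 59.5
```

{"api": "apply_moves", "payload": {"commands": [[0, 0, 0, 0], [0, 0, 0, 0], [0, 0, 0, 0], [0, 0, 0, 0], [0, 0, 0, 0]]}}

```text
clock: 11.03
eef_pos: [0.6339, 0.1442, 0.1455]
tool_rot: [0.587, 0.81, 0.0, 0.0]
ft_force: [0.0, -0.6, -0.4]
grip_width: 0.0317
grasp_force: 59.5
```

```bash
python3 d.py 0.638 0.1573 0.047 18.4
python3 - <<'E'
from h import *
a=cam('top'); b=cam('scene')
f=lambda i,r:cv2.resize(i[r[1]:r[3],r[0]:r[2]],(400,300),interpolation=cv2.INTER_CUBIC)
cv2.imwrite('pics/g2.png',np.hstack([f(a[0],(130,130,290,250)),f(b[0],(250,130,410,250))]))
E
```

```text
pos [0.6339 0.1442 0.1455] ang 18.17 tilt 0.01 j6 1.477 w 0.0317 F [ 0.  -0.6 -0.4] gf 59.5 t 11.03
units tool xyz [0.56 0.4  4.93] roll units -0.004
```

View pics/g2.png

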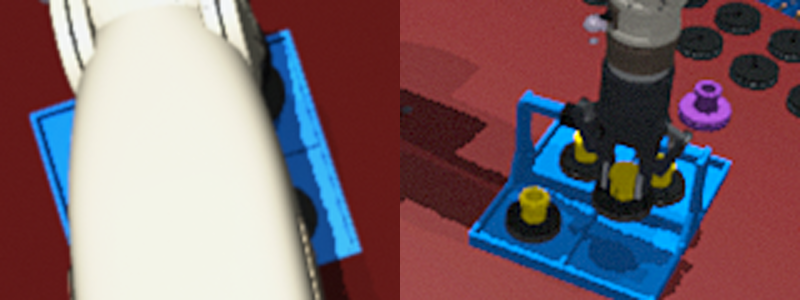

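Hub upright over the free compartment, and the handle is clear. Descending.

{"api": "apply_moves", "payload": {"commands": [[0.3, 0.2, 0, 0], [0.26, 0.2, 0.3, 0], [0, 0, 0.6, 0], [0, 0, 0.8, 0], [0, 0, 0.8, 0]]}}

```text
clock: 11.55
eef_pos: [0.6385, 0.1593, 0.0948]
tool_rot: [0.586, 0.811, 0.001, 0.0]
ft_force: [0.5, 0.0, -0.8]
grip_width: 0.0319
grasp_force: 59.5
```

{"api": "apply_moves", "payload": {"commands": [[0, 0, 0.7, 0], [0, 0, 0.6, 0], [0, 0, 0.4, 0], [0, 0, 0.2, 0], [0, 0, 0.1, 0]]}}

```text
clock: 11.97
eef_pos: [0.6377, 0.1583, 0.0545]
tool_rot: [0.586, 0.81, -0.0, -0.0]
ft_force: [0.6, -0.9, -1.9]
grip_width: 0.032
grasp_force: 59.5
```

{"api": "apply_moves", "payload": {"commands": [[0, 0, 0.1, 0], [0, 0, 0.1, 0], [0, 0, 0.1, 0], [0, 0, 0, 0], [0, 0, 0, 0]]}}

```text
clock: 12.38
eef_pos: [0.6381, 0.1581, 0.0496]
tool_rot: [0.586, 0.81, 0.0, 0.0]
ft_force: [0.3, -0.1, -0.2]
grip_width: 0.0319
grasp_force: 59.5
```

```bash
python3 d.py 0.638 0.1573 0.047 18.4
```

```text
pos [0.6381 0.1581 0.0496] ang 18.23 tilt 0.03 j6 1.495 w 0.0319 F [ 0.3 -0.1 -0.2] gf 59.5 t 12.38
units tool xyz [-0.04 -0.02  0.13] roll units -0.003
```

{"api": "apply_moves", "payload": {"commands": [[0, 0, 0.04, 0], [0, 0, 0.04, 0], [0, 0, 0.04, 0], [0, 0, 0, 0], [0, 0, 0, 0]]}}

```text
clock: 12.8
eef_pos: [0.6379, 0.1581, 0.0469]
tool_rot: [0.586, 0.81, -0.0, -0.0]
ft_force: [-0.3, 0.8, -0.5]
grip_width: 0.0319
grasp_force: 59.4
```

{"api": "apply_moves", "payload": {"commands": [[0, 0, 0.02, 0], [0, 0, 0.02, 0], [0, 0, 0, 0], [0, 0, 0, 0], [0, 0, 0, 0]]}}

```text
clock: 13.22
eef_pos: [0.6379, 0.1581, 0.0468]
tool_rot: [0.586, 0.81, 0.0, 0.0]
ft_force: [-2.2, -0.6, 5.4]
grip_width: 0.0319
grasp_force: 59.6
```

Floor contact at the expected height, so I release to about 50 mm.

{"api": "apply_moves", "payload": {"commands": [[0, 0, 0, 0], [0, 0, 0, 0], [0, 0, 0, 0], [0, 0, 0, 0], [0, 0, 0, 0]], "claw": 0.4}}

```text
clock: 13.63
eef_pos: [0.6379, 0.1581, 0.0458]
tool_rot: [0.586, 0.81, -0.0, -0.0]
ft_force: [-0.6, 0.9, -0.3]
grip_width: 0.0514
grasp_force: 0.0
```

{"api": "apply_moves", "payload": {"commands": [[0, 0, 0, 0], [0, 0, 0, 0], [0, 0, 0, 0], [0, 0, 0, 0], [0, 0, 0, 0]]}}

```text
clock: 14.05
eef_pos: [0.638, 0.1581, 0.0461]
tool_rot: [0.586, 0.81, 0.0, 0.0]
ft_force: [-0.4, -0.2, -0.0]
grip_width: 0.0513
grasp_force: 0.0
```

{"api": "apply_moves", "payload": {"commands": [[0, 0, -0.3, 0], [0, 0, -0.6, 0], [0, 0, -0.9, 0], [0, 0, -1, 0], [0, 0, -1, 0]]}}

```text
clock: 14.47
eef_pos: [0.638, 0.1581, 0.124]
tool_rot: [0.586, 0.81, 0.0, 0.0]
ft_force: [0.0, -0.2, -0.4]
grip_width: 0.0513
grasp_force: 0.0
```

{"api": "apply_moves", "payload": {"commands": [[0, 0, -1, 0], [0, 0, -1, 0], [0, 0, -1, 0], [0, 0, -1, 0], [0, 0, -1, 0]]}}

```text
clock: 14.88
eef_pos: [0.6379, 0.1581, 0.2248]
tool_rot: [0.586, 0.81, 0.001, 0.001]
ft_force: [0.7, -0.5, 0.5]
grip_width: 0.0514
grasp_force: 0.0
```

{"api": "apply_moves", "payload": {"commands": [[0, 0, -0.7, -0.115], [0, 0, 0, -0.115], [0, 0, 0, -0.115], [0, 0, 0, -0.115], [0, 0, 0, -0.115]], "claw": 0}}

```text
clock: 15.3
eef_pos: [0.638, 0.1581, 0.2379]
tool_rot: [0.317, 0.949, 0.001, 0.001]
ft_force: [-0.1, -0.3, -0.4]
grip_width: 0.0855
grasp_force: 0.0
```

{"api": "apply_moves", "payload": {"commands": [[0, 0, 0, -0.115], [0, 0, 0, -0.115], [0, 0, 0, -0.115], [0, 0, 0, -0.115], [0, 0, 0, -0.115]]}}

```text
clock: 15.72
eef_pos: [0.638, 0.1581, 0.2377]
tool_rot: [0.021, 1.0, 0.0, 0.001]
ft_force: [0.9, 0.3, 0.0]
grip_width: 0.0856
grasp_force: 0.0
```

{"api": "apply_moves", "payload": {"commands": [[0, 0, 0, -0.115], [0, 0, 0, -0.115], [0, 0, 0, -0.115], [0, 0, 0, 0], [0, 0, 0, 0]]}}

```text
clock: 16.13
eef_pos: [0.638, 0.1581, 0.2373]
tool_rot: [-0.154, 0.988, 0.0, 0.001]
ft_force: [-0.3, -1.1, 0.2]
grip_width: 0.0855
grasp_force: 0.0
```

```bash
python3 d.py 0.5572 0.2115 0.21 108.4
python3 - <<'E'
from fit import *
a=cam('top'); b=cam('scene')
C=dict(i=b[0],K=b[1],R=b[2],t=b[3])
C0=np.load('scene0.npz')
d=cv2.absdiff(C['i'],C0['i']).sum(2)
i=C['i'].copy(); car=[.5572,.2115,1.8925]
i=cv2.resize(i,None,fx=4,fy=4,interpolation=cv2.INTER_CUBIC)
for P in CAR[:1]+CAR[3:]:
    for q in place(car,P): cv2.circle(i,tuple(int(v) for v in (proj(q,C['K'],C['R'],C['t'])+.5)*4),3,(0,255,255),-1)
for q in place([.638,.1581,0,.005],cyl(.036,0.016,.016)): cv2.circle(i,tuple(int(v) for v in (proj(q,C['K'],C['R'],C['t'])+.5)*4),1,(255,255,255),-1)
cv2.imwrite('pics/g3.png',i[500:1060,1020:1640])
E
```

```text
pos [0.638  0.1581 0.2373] ang 107.77 tilt 0.08 j6 -0.067 w 0.0855 F [-0.3 -1.1  0.2] gf 0.0 t 16.13
units tool xyz [3.04 3.78 1.36] roll units -0.011
```

View pics/g3.png

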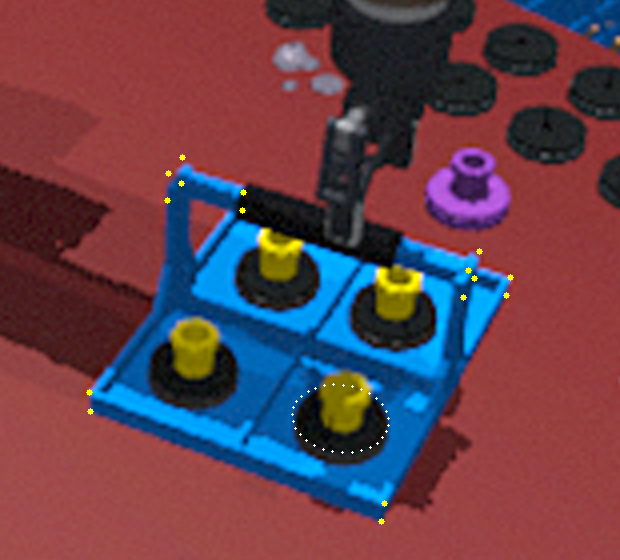

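The hub stands flat in the free compartment and the carrier hasn't moved (overlay matches). Going above the grip's middle.

{"api": "apply_moves", "payload": {"commands": [[0.5, 0.6, 0, -0.011], [0.8, 0.9, 0, 0], [0.8, 1, 0, 0], [0.6, 0.8, 0, 0], [0.3, 0.45, 0, 0]]}}

```text
clock: 16.65
eef_pos: [0.5554, 0.2112, 0.2366]
tool_rot: [-0.162, 0.987, 0.0, -0.0]
ft_force: [0.4, -1.1, 0.1]
grip_width: 0.0855
grasp_force: 0.0
```

{"api": "apply_moves", "payload": {"commands": [[0, 0, 0, 0], [0, 0, 0, 0], [0, 0, 0, 0], [0, 0, 0, 0], [0, 0, 0, 0]]}}

```text
clock: 17.07
eef_pos: [0.558, 0.2095, 0.2358]
tool_rot: [-0.161, 0.987, -0.0, -0.0]
ft_force: [0.1, 0.1, -0.5]
grip_width: 0.0854
grasp_force: 0.0
```

```bash
python3 d.py 0.5572 0.2115 0.132 108.4
```

```text
pos [0.558  0.2095 0.2358] ang 108.51 tilt 0.01 j6 0.036 w 0.0854 F [ 0.1  0.1 -0.5] gf 0.0 t 17.07
units tool xyz [0.01 0.11 5.19] roll units 0.002
```

{"api": "apply_moves", "payload": {"commands": [[0, 0.1, 0.6, 0], [0, 0, 0.9, 0], [0, 0, 0.9, 0], [0, 0, 0.9, 0], [0, 0, 0.7, 0]]}}

```text
clock: 17.48
eef_pos: [0.5566, 0.2113, 0.1543]
tool_rot: [-0.161, 0.987, -0.0, -0.001]
ft_force: [0.2, 0.2, 0.5]
grip_width: 0.0856
grasp_force: 0.0
```

{"api": "apply_moves", "payload": {"commands": [[0, 0, 0.5, 0], [0, 0, 0.4, 0], [0, 0, 0.3, 0], [0, 0, 0, 0], [0, 0, 0, 0]]}}

```text
clock: 17.9
eef_pos: [0.5569, 0.2121, 0.1323]
tool_rot: [-0.162, 0.987, 0.0, 0.0]
ft_force: [-0.1, -0.1, -0.6]
grip_width: 0.0858
grasp_force: 0.0
```

```bash
python3 d.py 0.5572 0.2115 0.132 108.4
python3 - <<'E'
from h import *
b=cam('scene')
cv2.imwrite('pics/g4.png',cv2.resize(b[0][120:260,260:410],(600,560),interpolation=cv2.INTER_CUBIC))
E
```

```text
pos [0.5569 0.2121 0.1323] ang 108.59 tilt 0.02 j6 0.039 w 0.0858 F [-0.1 -0.1 -0.6] gf 0.0 t 17.9
units tool xyz [-0.01 -0.03  0.02] roll units 0.003
```

View pics/g4.png

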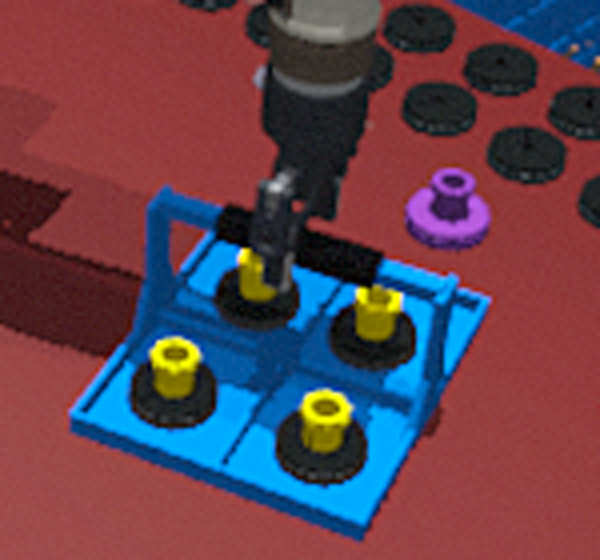

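The fingers straddle the grip at its middle. Closing on it.

{"api": "apply_moves", "payload": {"commands": [[0, 0, 0, 0], [0, 0, 0, 0], [0, 0, 0, 0], [0, 0, 0, 0], [0, 0, 0, 0]], "claw": 1}}

```text
clock: 18.37
eef_pos: [0.557, 0.2117, 0.1325]
tool_rot: [-0.161, 0.987, -0.001, 0.0]
ft_force: [1.9, -5.8, 3.7]
grip_width: 0.0256
grasp_force: 2.3
```

{"api": "apply_moves", "payload": {"commands": [[0, 0, 0, 0], [0, 0, 0, 0], [0, 0, 0, 0], [0, 0, 0, 0], [0, 0, 0, 0]]}}

```text
clock: 18.78
eef_pos: [0.5572, 0.2115, 0.1327]
tool_rot: [-0.161, 0.987, -0.001, 0.001]
ft_force: [0.7, -4.7, 5.1]
grip_width: 0.0235
grasp_force: 60.8
```

{"api": "apply_moves", "payload": {"commands": [[0, 0, -0.1, 0], [0, 0, -0.2, 0], [0, 0, -0.2, 0], [0, 0, -0.2, 0], [0, 0, -0.2, 0]]}}

```text
clock: 19.2
eef_pos: [0.5558, 0.2123, 0.1493]
tool_rot: [-0.162, 0.987, 0.0, -0.001]
ft_force: [-0.1, 0.2, -8.1]
grip_width: 0.0232
grasp_force: 59.2
```

{"api": "apply_moves", "payload": {"commands": [[0, 0, -0.1, 0], [0, 0, 0, 0], [0, 0, 0, 0], [0, 0, 0, 0], [0, 0, 0, 0]]}}

```text
clock: 19.62
eef_pos: [0.5564, 0.212, 0.1518]
tool_rot: [-0.162, 0.987, -0.0, -0.0]
ft_force: [0.4, -0.6, -7.2]
grip_width: 0.0232
grasp_force: 59.2
```

```bash
python3 d.py 0.5572 0.2115 0.232 108.4
python3 - <<'E'
from workcell import bot
print(bot.get_obs()['ft_torque'])
from h import *
b=cam('scene')
cv2.imwrite('pics/g5.png',cv2.resize(b[0][120:260,260:410],(600,560),interpolation=cv2.INTER_CUBIC))
E
```

```text
pos [0.5564 0.212  0.1518] ang 108.6 tilt 0.04 j6 0.039 w 0.0232 F [ 0.4 -0.6 -7.2] gf 59.2 t 19.62
units tool xyz [-0.03 -0.04 -4.01] roll units 0.003
[ 0.03140941 -0.0188363   0.01200699]
```

View pics/g5.png

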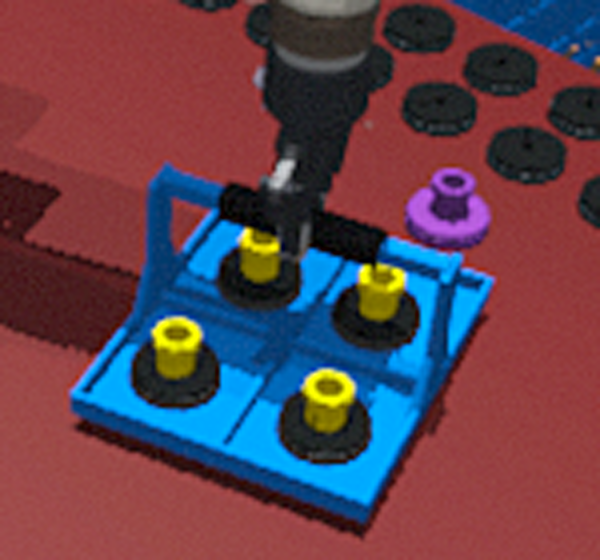

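The full load (~7.5 N) is off the bench by 20 mm, level, with all four hubs standing. Raising it the remaining ~80 mm.

{"api": "apply_moves", "payload": {"commands": [[0, 0, -0.2, 0], [0, 0, -0.4, 0], [0, 0, -0.4, 0], [0, 0, -0.4, 0], [0, 0, -0.4, 0]]}}

```text
clock: 20.08
eef_pos: [0.557, 0.2122, 0.1896]
tool_rot: [-0.162, 0.987, 0.0, 0.001]
ft_force: [0.3, -0.0, -7.3]
grip_width: 0.0235
grasp_force: 59.4
```

{"api": "apply_moves", "payload": {"commands": [[0, 0, -0.4, 0], [0, 0, -0.4, 0], [0, 0, -0.4, 0], [0, 0, -0.4, 0], [0, 0, -0.3, 0]]}}

```text
clock: 20.5
eef_pos: [0.5568, 0.2122, 0.2274]
tool_rot: [-0.162, 0.987, 0.0, 0.0]
ft_force: [0.8, -0.2, -8.6]
grip_width: 0.0234
grasp_force: 59.4
```

{"api": "apply_moves", "payload": {"commands": [[0, 0, -0.2, 0], [0, 0, -0.1, 0], [0, 0, 0, 0], [0, 0, 0, 0], [0, 0, 0, 0]]}}

```text
clock: 20.92
eef_pos: [0.5563, 0.212, 0.2315]
tool_rot: [-0.162, 0.987, -0.0, -0.001]
ft_force: [0.7, 1.0, -7.8]
grip_width: 0.023
grasp_force: 59.4
```

{"api": "apply_moves", "payload": {"commands": [[0, 0, 0, 0], [0, 0, 0, 0], [0, 0, 0, 0], [0, 0, 0, 0], [0, 0, 0, 0]]}}

```text
clock: 21.33
eef_pos: [0.5566, 0.2121, 0.232]
tool_rot: [-0.162, 0.987, -0.0, -0.0]
ft_force: [0.9, 0.0, -7.2]
grip_width: 0.0231
grasp_force: 59.4
```

{"api": "apply_moves", "payload": {"commands": [[0, 0, 0, 0], [0, 0, 0, 0], [0, 0, 0, 0], [0, 0, 0, 0], [0, 0, 0, 0]]}}

```text
clock: 21.75
eef_pos: [0.5566, 0.2121, 0.2321]
tool_rot: [-0.162, 0.987, -0.0, -0.0]
ft_force: [-0.3, -0.5, -9.3]
grip_width: 0.0233
grasp_force: 59.4
```

```bash
python3 d.py 0.5572 0.2115 0.232 108.4
python3 - <<'E'
from fit import *
b=cam('scene'); c=dict(K=b[1],R=b[2],t=b[3])
i=cv2.resize(b[0],None,fx=3.5,fy=3.5,interpolation=cv2.INTER_CUBIC)
for P in CAR[:1]+CAR[3:]:
    for q in place([.5572,.2115,1.8935,.1],P): cv2.circle(i,tuple(int(v) for v in (proj(q,*b[1:])+.5)*3.5),3,(0,255,255),-1)
cv2.imwrite('pics/g6.png',i[280:870,860:1560])
E
```

```text
pos [0.5566 0.2121 0.2321] ang 108.6 tilt 0.0 j6 0.039 w 0.0233 F [-0.3 -0.5 -9.3] gf 59.4 t 21.75
units tool xyz [-0.02 -0.04  0.01] roll units 0.003
```

View pics/g6.png

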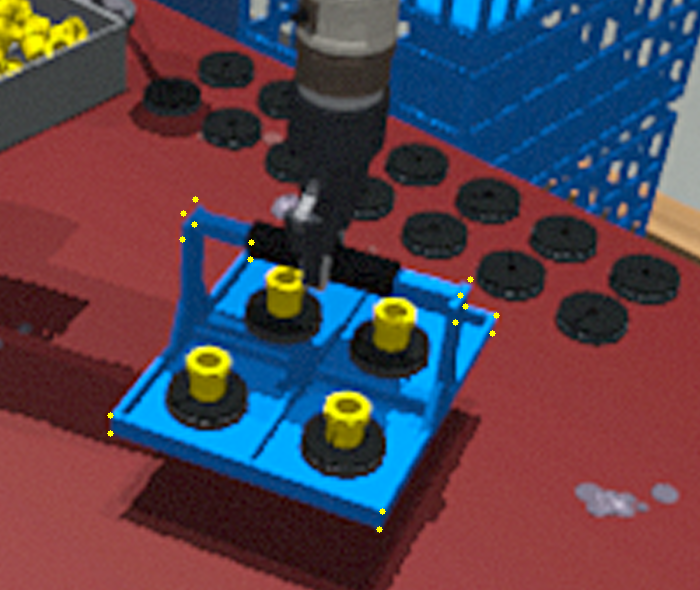

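The carrier overlay matches a level pose 100 mm up, and all four hubs are standing. Handing in.

```bash
python3 -c "
from workcell import bot
print(bot.job_done())"
```

```text
the job is handed in; nothing more can be done
None
```

I set the last hub upright in the free compartment and let go, then lifted the loaded carrier about 100 mm. I handed the job in at about 22 s with the carrier held steady and level and all four hubs standing; no verdict was returned.

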